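# Index the lock turntable and set its stop

## Task

With a fingertip, gently push on the spokes of the lock-assembly turntable until the brass lock cylinder has come round squarely to the yellow arrow, leave it standing there, and only then gently push the red knob of the stop lever round until the lever is fully home against its stop. Grasp nothing: both lock cylinders ride untouched in their cradles, and the other things on the desk stay where they are.

Things in the scene. Friction and masses are not known exactly. Their poses are not given: they have to be found in the camera images.
- foot: Fixed grey foot plate, 12 mm thick. Origin on the turntable's upright axis at desk height, z up. Main plate 170 x 170 mm. A tongue on its -x side (roughly towards the robot) reaches x = -130 mm and bears the flat yellow arrow on the line y = 0, pointing in +x at the axis. A wing on its -y side reaches y = -170 mm and carries the stop lever.
- turntable: Aluminium disc, 144 mm wide, 8 mm thick; turns either way about the foot's axis without end; friction (0.15 N m) holds it where it is left. Origin on the axis at its underside, 18 mm above the desk. Two black cradles lie on it, centred 30 mm from the axis: brass cylinder on its -x side, nickel on its +x side. With its x axis along the foot's, the brass one is squarely at the arrow.
- spoke_ball (a point): Centre of the 18 mm black ball on the end of one of the four steel spokes: 119 mm from the axis, 40 mm above the desk. The spokes stand out level at +45, +135, -135 and -45 degrees from the turntable's x axis (this one is at +45), 12 mm thick, bare from 72 to 110 mm from the axis. Under them, 75 to 125 mm from the axis, nothing is higher than 26 mm above the desk.
- brass_mark (a point): Point on the turntable 70 mm from the axis, at the outer end of the short black line beside the brass cylinder's cradle (turntable -x side).
- brass_cylinder: Loose brass-coloured (yellowish) lock cylinder, 26 x 73 x 17 mm, lying in its cradle across the radius; its top is 43 mm above the desk. Origin at the centre of its underside. Not to be touched.
- nickel_cylinder: Loose grey nickel lock cylinder of the same size in the opposite cradle. Not to be touched.
- brass_cradle (a point): Floor centre of the brass cylinder's cradle, on the turntable, 30 mm from its axis, 26 mm above the desk.
- stop_lever (a joint): Angle of the stop lever about its upright pivot, rad. It starts between 0 and 0.25 (released) and is fully home against its stop at 1.05, its nose then pointing at the turntable's axis. It grows counterclockwise seen from above; friction (about 0.08 N m) keeps it where it is left.
- lever_pivot (a point): Pivot of the stop lever, on the foot at x = 0, y = -145 mm, 14 mm above the desk.
- stop_knob (a point): Centre of the upright red knob of the stop lever, 16 mm thick, 32 to 58 mm above the desk, 60 mm from the pivot. In the foot's frame the direction from pivot to knob is -150 degrees (counterclockwise from +x) plus the joint value: when home, the knob lies 60 mm from the pivot in the foot's -y direction. To close, push it from the side that faces the turntable.
- oil_bottle: Small brown bottle with a black dropper cap, 33 mm wide, 102 mm tall, loose bystander behind the turntable. Origin under its centre.
- marker: White marker pen with black cap, 135 mm long, 16 mm thick, loose bystander lying behind the turntable.
- pen: White ballpoint pen, 145 mm long, 9 mm thick, loose bystander lying near the front edge of the desk.
- key_ring: Bunch of keys with a blue tag, about 101 x 122 x 8 mm, loose bystander near the front edge of the desk.

How it is judged:
By the outcome, as a careful person would: the job done as asked, in the order asked, and still so for the second after the job is handed in, with the robot touching nothing.
It also fails if it takes over 61 s, if anything falls off the work surface, if the arm or the gripper's body presses on something with over 40 N, if the wrist force passes 120 N, or if a joint passes its speed limit or range.

## Robot

A 6-joint arm with a two-finger parallel gripper is mounted at the origin on a cart in front of the work surface, level with it; the furniture and walls round the work are solid. World frame = base frame: x ahead of the robot, y to its left, z up, the work surface at z = 0. Lengths are in mm, angles in rad, forces in N, time in s.
With the tool pointing down it reaches from about 275 to 1000 mm from the base axis. Payload 8.4 kg.
Tool frame: the origin (TCP) lies midway between the tips of the shut fingers; the grasp point (between the pads) lies 19 mm behind it; z points along the fingers, y is the line along which they close (so a half turn about z gives the same grasp; the last joint's range is limited). The gripper opens to 85 mm and grips with 20 to 120 N. Pads are 22 mm wide; open, the fingers measure 114 mm over their backs; the gripper's body (76 mm by 85 mm) begins 54 mm behind the grasp point. The pads swing forward as they close: fully open they stand 13 mm farther back than shut.
Start: joints at [1.298, 0.353, 1.633, -0, 1.155, -0.002], TCP at [167.187, 602.226, 231.281] pointing down, gripper open.
Joint ranges: [-2.63, 2.63], [-0.92, 2.1], [0.06, 2.66], [-1.3, 4.44], [0, 2.69], [-3.02, 3.02]. Speed limits (rad/s): [2.22, 2.22, 2.79, 3.14, 3.14, 3.14].

## Interface

Orientations are given as [roll, pitch, yaw] about the fixed x, y, z axes, in that order (R = Rz(yaw) Ry(pitch) Rx(roll)).
In Python, from rig import r gives the robot as it stands.
- The arm moves only by the tool servo_tool, never from a script. Its argument "deltas" is a list of rows, each an object of numbers: "x", "y", "z": the shift along the world's x, y, z in mm; "rx", "ry", "rz": the turn, a rotation vector about the world's x, y, z in rad; "gripper": the gripper's target within -1 to 1 (fully open at 1, half-way at 0, shut at -1). A call has 1 to 10 rows; each row is the pose to reach, as a shift and turn from the pose commanded when the call began; what a row does not reach only later rows make up. A row lasts 1/10 s, in which the tool goes at most 50 mm and 8.59 degrees, less where a joint would pass 70% of its speed; a pose out of reach is approached as far as the arm can. A call with a gripper value outside its range is refused whole. The fingers move at their own pace and stop on an object; "newtons" is the grip in N (left out, the last holds). Time passes only in rows, so rows that repeat a pose let the fingers close. It gives the time, the measured TCP pose, the force, the opening and the grip force at its end, in the units of the state.
- r.sense(): the state, without advancing time (a new reading comes with each control period).
- r.grab_frame(name): name is "scene" or "top" or "wrist"; returns the picture (480x640x3 uint8, blue, green, red); there is no depth.
- r.camera_params(name): a dict with "mtx" (3x3 intrinsics, pixels), "eye" and "orientation" of the camera in the world. Camera axes: x right, y down, z forward; pixel columns grow to the right and rows downward; lengths in mm; the calibration is good to about 2 mm. A picture is of the moment at which its call begins: read the wrist's pose just before it. camera_params takes no time and is no camera call; for the wrist camera it gives the pose at the moment of the call.
- r.sign_off(): hands the job in; it is judged then, once.
Trained networks look in the newest picture that a camera, given by its name, has taken for a name from the list of things; names that differ only in an ending like _2 or _b are one class to them, and where a whole thing is asked for, a point or a joint stands for the part that bears it (a point fixed in the world has none). Each returns a list of dicts, best first, with "conf" (0 to 1); they miss things now and then, are a little off and sometimes report something else, mostly with a low value. They report only what shows in the picture. A call takes as long as a camera call.
- r.recognise(name, camera): "box" ([left, top, width, height] in pixels, round what is visible of it).
The state is a dict: "clock": time; "qpos": joint angles; "qvel": joint speeds; "joint_efforts": joint torques, N m; "eef_pos": TCP position; "tcp_rot": TCP orientation; "contact_force": force on the tool from outside, world axes, zero at the start; "wrist_torque": the same for the moment, N m; "opening": opening from 0.0 (shut) to 1.0 (fully open); "grasp_force": force on a finger pad.
Only numpy, scipy, OpenCV 4.12 (cv2) and the standard library are available. Lean on these libraries where they do the work, as an engineer would, in place of code of your own. Each camera call takes 0.05 s, during which the arm holds its last target. There are 200 camera calls.

## Working session

There is one attempt and no reset: what is moved stays moved. The work goes in short steps, Python scripts to look and compute and a tool call to move; the robot and the scene stay as the last step left them, time stands still between calls to the robot, and variables do not carry over. Pictures are saved under pics/ and viewed, at most 10 in all, crops included, and the job is handed in when it is done.

Besides the shell and the picture viewer there is one more tool, called as name(argument=value, ...) on one line, values as JSON. servo_tool: Moves the arm, as the interface text tells. Its arguments: {"type":"object","properties":{"deltas":{"type":"array","items":{"type":"object","properties":{"x":{"type":"number"},"y":{"type":"number"},"z":{"type":"number"},"rx":{"type":"number"},"ry":{"type":"number"},"rz":{"type":"number"},"gripper":{"type":"number"}}}},"newtons":{"type":"number"}},"required":["deltas"]}

```bash
mkdir -p pics && ls && python3 - <<'E'
from rig import r
import cv2
s=r.sense();print(s['clock'],s['eef_pos'],s['tcp_rot'],s['opening'])
for n in("top","scene"):
    cv2.imwrite(f"pics/{n}0.png",r.grab_frame(n))
    p=r.camera_params(n);print(n,p)
    for o in("turntable","spoke_ball","brass_mark","stop_knob","lever_pivot","foot","brass_cylinder","nickel_cylinder"):
        try: print(o,[([round(float(v)) for v in d['box']],round(float(d['conf']),2)) for d in r.recognise(o,n)][:5])
        except Exception as e: print(o,e)
E
```

```text
pics
0.0 [167.05881071 601.76062257 230.54138631] [-3.14017681e+00 -1.55593347e-05  2.87079351e+00] 1.0013623764736015
top {'mtx': array([[482.87849931,   0.        , 326.85283249],
       [  0.        , 482.87849931, 249.59189128],
       [  0.        ,   0.        ,   1.        ]]), 'eye': array([517.94710285, -37.63047332, 915.31459127]), 'orientation': array([-3.08856743, -0.00898364, -1.55837591])}
turntable [([270, 182, 109, 111], 0.8)]
spoke_ball [([265, 180, 113, 111], 0.89), ([367, 198, 71, 28], 0.36)]
brass_mark [([268, 182, 114, 111], 0.82), ([364, 194, 75, 32], 0.74), ([210, 313, 61, 51], 0.65)]
stop_knob [([367, 194, 67, 34], 0.89)]
lever_pivot [([269, 181, 168, 126], 0.75)]
foot [([268, 179, 164, 128], 0.76)]
brass_cylinder [([301, 214, 44, 13], 0.58)]
nickel_cylinder [([310, 241, 38, 18], 0.61), ([271, 183, 112, 111], 0.57)]
scene {'mtx': array([[453.40949273,   0.        , 320.99656351],
       [  0.        , 453.40949273, 231.60772439],
       [  0.        ,   0.        ,   1.        ]]), 'eye': array([  45.51307602, -543.45928161,  534.57828345]), 'orientation': array([-2.12346235,  0.00725253, -0.84271252])}
turntable [([251, 213, 132, 79], 0.95), ([312, 202, 38, 28], 0.34)]
spoke_ball [([250, 214, 128, 79], 0.96)]
brass_mark [([251, 214, 129, 80], 0.7)]
stop_knob [([369, 252, 40, 46], 0.56), ([308, 237, 32, 16], 0.54), ([153, 263, 62, 30], 0.31)]
lever_pivot [([259, 232, 149, 76], 0.94)]
foot [([260, 235, 151, 74], 0.78)]
brass_cylinder [([308, 236, 32, 19], 0.77)]
nickel_cylinder [([288, 248, 35, 21], 0.53)]
```

```bash
python3 - <<'E'
import cv2
a=cv2.imread("pics/top0.png")[160:340,200:450]
cv2.imwrite("pics/top0c.png",cv2.resize(a,None,fx=3.2,fy=3.2,interpolation=cv2.INTER_CUBIC))
E
```

```text
(no output)
```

View pics/top0c.png

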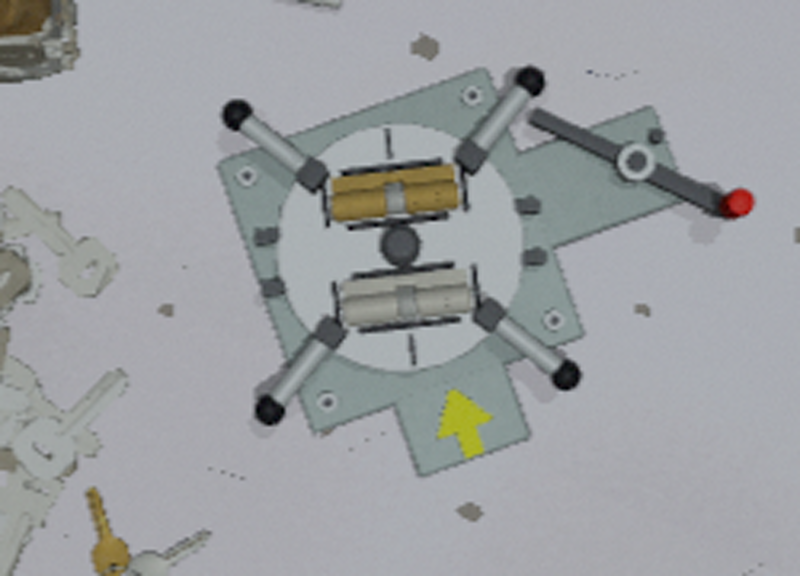

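View pics/scene0.png

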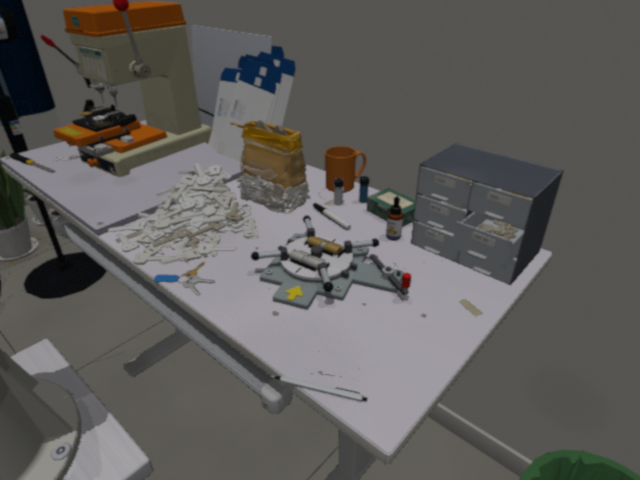

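The top view shows brass on the far side (crop 395,190) and the arrow at (463,420). The spoke balls are at (238,115), (530,80), (567,375) and (269,410). The lever pivot is at (635,160) and the red knob at (740,200). In the scene view the bottle stands right-behind at (395,220).

```bash
cat > h.py <<'E'
from rig import r
import numpy as np, cv2
from scipy.spatial.transform import Rotation as R
def ray(cam,uv,z):
    p=r.camera_params(cam) if isinstance(cam,str) else cam
    d=R.from_euler('xyz',p['orientation']).as_matrix()@np.linalg.inv(p['mtx'])@np.array([uv[0],uv[1],1.])
    return p['eye']+d*(z-p['eye'][2])/d[2]
def proj(p,P):
    c=p['mtx']@(R.from_euler('xyz',p['orientation']).as_matrix().T@(np.array(P,float)-p['eye']));return c[:2]/c[2]
E
python3 - <<'E'
from h import *
np.set_printoptions(precision=1,suppress=True)
c=lambda u,v:(200+(u+.5)/3.2-.5,160+(v+.5)/3.2-.5)
B=np.array([ray("top",c(*p),40)[:2] for p in((238,115),(530,80),(567,375),(269,410))])
o=B.mean(0);print("balls",B,"axis",o,np.linalg.norm(B-o,axis=1),np.degrees(np.arctan2(*(B-o).T[::-1])))
for n,p,z in(("mark",(388,130),26),("nmark",(413,362),26),("pivot",(635,160),28),("knobtop",(740,200),58),("nose",(533,116),20),("arrowtip",(455,390),12),("arrowtail",(472,457),12),
 ("tongueL",(420,476),12),("tongueR",(531,436),12),("cornerFL",(320,432),12),("cornerFR",(583,335),12),("cornerBL",(218,163),12),("cornerBR",(487,68),12),("hub",(400,245),45)):
    w=ray("top",c(*p),z)[:2];d=w-o;print(n,w,"r %.1f ang %.1f"%(np.hypot(*d),np.degrees(np.arctan2(d[1],d[0]))))
for o in("oil_bottle","marker"):
  for d in r.recognise(o,"top")[:2]:
    b=d['box'];print(o,d['conf'],b,ray("top",(b[0]+b[2]/2,b[1]+b[3]/2),50 if o[0]=='o' else 8))
E
```

```text
balls [[ 661.9   52.7]
 [ 684.4 -113.7]
 [ 516.2 -136.1]
 [ 494.4   32.1]] axis [589.2 -41.3] [118.8 119.6 119.7 119.9] [  52.3  -37.3 -127.6  142.3]
mark [656.7 -32.9] r 67.9 ang 7.1
nmark [522.6 -49. ] r 67.1 ang -173.4
pivot [ 640.9 -175.9] r 144.2 ang -69.0
knobtop [ 615.  -230.1] r 190.6 ang -82.2
nose [ 667.  -117.4] r 108.8 ang -44.4
arrowtip [506.6 -73.9] r 88.8 ang -158.4
arrowtail [467.8 -84.2] r 128.8 ang -160.5
tongueL [456.5 -54.1] r 133.4 ang -174.5
tongueR [ 480.4 -118.5] r 133.4 ang -144.6
cornerFL [481.3   4.5] r 117.3 ang 157.0
cornerFR [ 539.7 -148.4] r 118.1 ang -114.8
cornerBL [637.9  66.8] r 118.5 ang 65.7
cornerBR [696.5 -90.7] r 118.1 ang -24.8
hub [588.4 -40.6] r 1.1 ang 142.3
oil_bottle 0.61 [348.4, 120.2, 17.0, 29.5] [773.4 -96.9  50. ]
marker 0.68 [237.2, 143.2, 68.8, 17.1] [751.   62.1   8. ]
```

servo_tool(deltas=[{"x": 20, "y": -40, "gripper": -1}, {"x": 45, "y": -85, "rz": -0.05, "gripper": -1}, {"x": 70, "y": -130, "rz": -0.1, "gripper": -1}, {"x": 95, "y": -175, "rz": -0.15, "gripper": -1}, {"x": 120, "y": -220, "rz": -0.15, "gripper": -1}, {"x": 143, "y": -264, "rz": -0.15, "gripper": -1}, {"x": 166, "y": -308, "rz": -0.15, "gripper": -1}, {"x": 189, "y": -352, "rz": -0.15, "gripper": -1}, {"x": 212, "y": -396, "rz": -0.15, "gripper": -1}, {"x": 235, "y": -440, "rz": -0.15, "gripper": -1}])

```text
invalid input
```

servo_tool(deltas=[{"x": 24, "y": -44}, {"x": 48, "y": -88}, {"x": 72, "y": -132}, {"x": 96, "y": -178, "z": -30}, {"x": 96, "y": -178, "z": -70}, {"x": 96, "y": -178, "z": -110}, {"x": 96, "y": -178, "z": -125}, {"x": 96, "y": -178, "z": -125}])

```text
invalid input
```

servo_tool(deltas=[{"x": 20, "y": -40, "z": 0, "rx": 0, "ry": 0, "rz": 0, "gripper": -1}, {"x": 45, "y": -85, "z": 0, "rx": 0, "ry": 0, "rz": -0.05, "gripper": -1}, {"x": 70, "y": -130, "z": 0, "rx": 0, "ry": 0, "rz": -0.1, "gripper": -1}, {"x": 95, "y": -175, "z": 0, "rx": 0, "ry": 0, "rz": -0.15, "gripper": -1}, {"x": 120, "y": -220, "z": 0, "rx": 0, "ry": 0, "rz": -0.15, "gripper": -1}, {"x": 143, "y": -264, "z": 0, "rx": 0, "ry": 0, "rz": -0.15, "gripper": -1}, {"x": 166, "y": -308, "z": 0, "rx": 0, "ry": 0, "rz": -0.15, "gripper": -1}, {"x": 189, "y": -352, "z": 0, "rx": 0, "ry": 0, "rz": -0.15, "gripper": -1}, {"x": 212, "y": -396, "z": 0, "rx": 0, "ry": 0, "rz": -0.15, "gripper": -1}, {"x": 235, "y": -440, "z": 0, "rx": 0, "ry": 0, "rz": -0.15, "gripper": -1}])

```text
clock: 2.0
eef_pos: [400.9, 164.1, 231.7]
tcp_rot: [3.141, 0.001, 2.721]
contact_force: [0.4, 0.7, 0.2]
opening: -0.0
grasp_force: 0.0
```

servo_tool(deltas=[{"x": 24, "y": -44, "z": 0, "rx": 0, "ry": 0, "rz": 0, "gripper": -1}, {"x": 48, "y": -88, "z": 0, "rx": 0, "ry": 0, "rz": 0, "gripper": -1}, {"x": 72, "y": -132, "z": -10, "rx": 0, "ry": 0, "rz": 0, "gripper": -1}, {"x": 96, "y": -178, "z": -40, "rx": 0, "ry": 0, "rz": 0, "gripper": -1}, {"x": 96, "y": -178, "z": -85, "rx": 0, "ry": 0, "rz": 0, "gripper": -1}, {"x": 96, "y": -178, "z": -125, "rx": 0, "ry": 0, "rz": 0, "gripper": -1}, {"x": 96, "y": -178, "z": -150, "rx": 0, "ry": 0, "rz": 0, "gripper": -1}, {"x": 96, "y": -178, "z": -150, "rx": 0, "ry": 0, "rz": 0, "gripper": -1}])

```text
clock: 2.8
eef_pos: [493.7, -12.3, 78.3]
tcp_rot: [-3.139, -0.006, 2.72]
contact_force: [0.6, -0.1, 0.3]
opening: -0.003
grasp_force: 0.0
```

```bash
python3 - <<'E'
from h import *
s=r.sense();print(s['eef_pos'],s['tcp_rot'],s['contact_force'])
a=r.grab_frame("scene")[190:320,220:430]
p=r.camera_params("scene");print(proj(p,s['eef_pos']))
cv2.imwrite("pics/s1.png",cv2.resize(a,None,fx=3.5,fy=3.5,interpolation=cv2.INTER_CUBIC))
# waypoints: finger centre at radius 95 pushing cw, flat aligned rectangle
o=np.array([589.2,-41.3])
for th in range(142,-30,-8):
    n=np.radians(th+90); # normal ccw side of spoke
    ty=np.radians(65.7); h=14.5*abs(np.cos(n-ty))+11*abs(np.sin(n-ty))
    P=o+93*np.array([np.cos(np.radians(th)),np.sin(np.radians(th))])+(6+h)*np.array([np.cos(n),np.sin(n)])
    print(th,(P-[498.2,-15.8]).round(0))
E
```

```text
[493.71907329 -12.27079065  78.30161884] [-3.13919159 -0.00577979  2.72026313] [ 0.57044886 -0.14808341  0.32164448]
[268.85051887 246.85215789]
142 [ 4. 14.]
134 [ 9. 25.]
126 [17. 36.]
118 [26. 45.]
110 [37. 54.]
102 [49. 61.]
94 [62. 66.]
86 [76. 69.]
78 [91. 70.]
70 [106.  68.]
62 [119.  65.]
54 [130.  61.]
46 [140.  56.]
38 [150.  49.]
30 [160.  41.]
22 [168.  32.]
14 [175.  20.]
6 [181.   8.]
-2 [185.  -5.]
-10 [187. -19.]
-18 [186. -34.]
-26 [184. -48.]
```

View pics/s1.png

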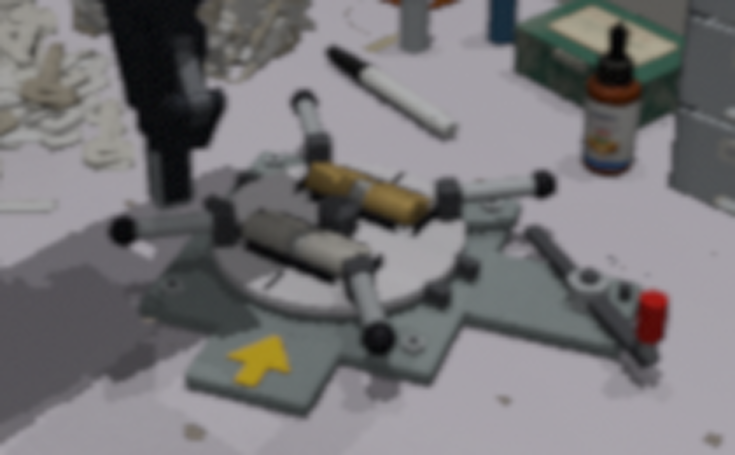

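```bash
python3 - <<'E'
from h import *
p=r.camera_params("scene")
for P in([494.4,32.1,40],[661.9,52.7,40],[684.4,-113.7,40],[516.2,-136.1,40],[497,-15,33]): print(P,proj(p,P).round(1))
s=r.sense();print(s['eef_pos'],s['qvel'].round(3) if hasattr(s['qvel'],'round') else s['qvel'])
E
```

```text
[494.4, 32.1, 40] [254.7 254.9]
[661.9, 52.7, 40] [306.7 218.5]
[684.4, -113.7, 40] [374.9 241.5]
[516.2, -136.1, 40] [328.3 285.7]
[497, -15, 33] [272.8 266.8]
[495.21393207 -12.13981038  80.31312315] [ 0.005 -0.047 -0.034  0.     0.018  0.   ]
```

Both cameras agree on all four balls to within a pixel. The finger (scene 269,247) hovers on the counterclockwise side of the near-left spoke, so I'll descend.

servo_tool(deltas=[{"x": 0, "y": 0, "z": -25, "rx": 0, "ry": 0, "rz": 0, "gripper": -1}, {"x": 0, "y": 0, "z": -47, "rx": 0, "ry": 0, "rz": 0, "gripper": -1}, {"x": 0, "y": 0, "z": -47, "rx": 0, "ry": 0, "rz": 0, "gripper": -1}, {"x": 0, "y": 0, "z": -47, "rx": 0, "ry": 0, "rz": 0, "gripper": -1}])

```text
clock: 3.25
eef_pos: [497.3, -12.0, 35.8]
tcp_rot: [3.141, 0.001, 2.721]
contact_force: [0.1, 0.4, 0.5]
opening: 0.002
grasp_force: 0.0
```

servo_tool(deltas=[{"x": 2, "y": 7, "z": 0, "rx": 0, "ry": 0, "rz": 0, "gripper": -1}, {"x": 4, "y": 13, "z": 0, "rx": 0, "ry": 0, "rz": 0, "gripper": -1}, {"x": 6, "y": 19, "z": 0, "rx": 0, "ry": 0, "rz": 0, "gripper": -1}, {"x": 9, "y": 25, "z": 0, "rx": 0, "ry": 0, "rz": 0, "gripper": -1}, {"x": 13, "y": 31, "z": 0, "rx": 0, "ry": 0, "rz": 0, "gripper": -1}, {"x": 17, "y": 36, "z": 0, "rx": 0, "ry": 0, "rz": 0, "gripper": -1}, {"x": 21, "y": 41, "z": 0, "rx": 0, "ry": 0, "rz": 0, "gripper": -1}, {"x": 26, "y": 45, "z": 0, "rx": 0, "ry": 0, "rz": 0, "gripper": -1}, {"x": 31, "y": 50, "z": 0, "rx": 0, "ry": 0, "rz": 0, "gripper": -1}, {"x": 37, "y": 54, "z": 0, "rx": 0, "ry": 0, "rz": 0, "gripper": -1}])

```text
clock: 4.25
eef_pos: [533.4, 42.3, 34.1]
tcp_rot: [-3.141, -0.001, 2.721]
contact_force: [-1.8, -1.6, -0.2]
opening: 0.002
grasp_force: 0.8
```

servo_tool(deltas=[{"x": 6, "y": 4, "z": 0, "rx": 0, "ry": 0, "rz": 0, "gripper": -1}, {"x": 12, "y": 7, "z": 0, "rx": 0, "ry": 0, "rz": 0, "gripper": -1}, {"x": 18, "y": 10, "z": 0, "rx": 0, "ry": 0, "rz": 0, "gripper": -1}, {"x": 25, "y": 12, "z": 0, "rx": 0, "ry": 0, "rz": 0, "gripper": -1}, {"x": 32, "y": 14, "z": 0, "rx": 0, "ry": 0, "rz": 0, "gripper": -1}, {"x": 39, "y": 15, "z": 0, "rx": 0, "ry": 0, "rz": 0, "gripper": -1}, {"x": 47, "y": 16, "z": 0, "rx": 0, "ry": 0, "rz": 0, "gripper": -1}, {"x": 54, "y": 16, "z": 0, "rx": 0, "ry": 0, "rz": 0, "gripper": -1}, {"x": 62, "y": 15, "z": 0, "rx": 0, "ry": 0, "rz": 0, "gripper": -1}, {"x": 69, "y": 14, "z": 0, "rx": 0, "ry": 0, "rz": 0, "gripper": -1}])

```text
clock: 5.25
eef_pos: [603.0, 55.8, 34.3]
tcp_rot: [3.142, 0.0, 2.721]
contact_force: [-2.6, -0.0, -0.3]
opening: -0.001
grasp_force: 0.8
```

servo_tool(deltas=[{"x": 7, "y": -1, "z": 0, "rx": 0, "ry": 0, "rz": 0, "gripper": -1}, {"x": 13, "y": -3, "z": 0, "rx": 0, "ry": 0, "rz": 0, "gripper": -1}, {"x": 19, "y": -5, "z": 0, "rx": 0, "ry": 0, "rz": 0, "gripper": -1}, {"x": 24, "y": -7, "z": 0, "rx": 0, "ry": 0, "rz": 0, "gripper": -1}, {"x": 29, "y": -9, "z": 0, "rx": 0, "ry": 0, "rz": 0, "gripper": -1}, {"x": 34, "y": -12, "z": 0, "rx": 0, "ry": 0, "rz": 0, "gripper": -1}, {"x": 39, "y": -15, "z": 0, "rx": 0, "ry": 0, "rz": 0, "gripper": -1}, {"x": 44, "y": -19, "z": 0, "rx": 0, "ry": 0, "rz": 0, "gripper": -1}, {"x": 49, "y": -23, "z": 0, "rx": 0, "ry": 0, "rz": 0, "gripper": -1}, {"x": 54, "y": -27, "z": 0, "rx": 0, "ry": 0, "rz": 0, "gripper": -1}])

```text
clock: 6.25
eef_pos: [656.7, 28.5, 34.3]
tcp_rot: [3.142, 0.0, 2.721]
contact_force: [-2.3, 0.6, -0.4]
opening: -0.001
grasp_force: 0.8
```

```bash
python3 - <<'E'
from h import *
s=r.sense();print(s['clock'],s['eef_pos'],s['contact_force'])
a=r.grab_frame("top")[150:350,220:450]
cv2.imwrite("pics/t2.png",cv2.resize(a,None,fx=3,fy=3,interpolation=cv2.INTER_CUBIC))
E
```

```text
6.25 [656.71786441  28.54563801  34.32140413] [-2.3220234   0.56587135 -0.41682066]
```

View pics/t2.png

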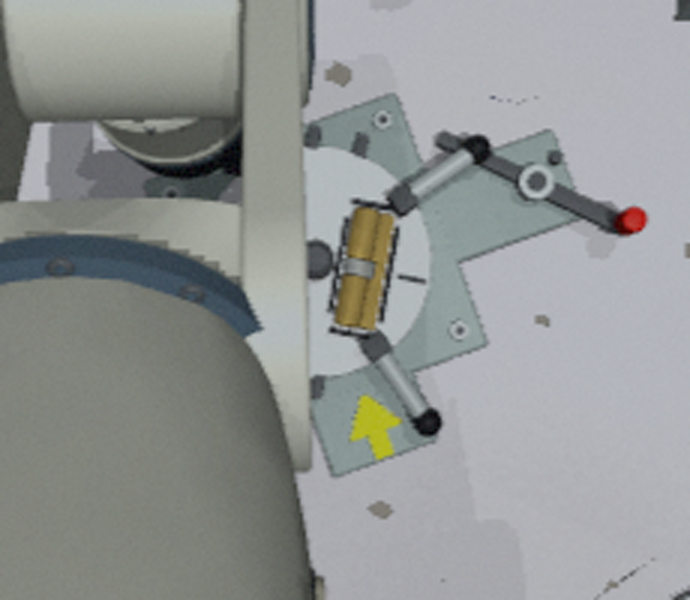

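The top view shows brass on the right, its mark at about (410,278), with visible balls at (476,150) and (427,422). About 62° remain and cradle and lever are undisturbed.

servo_tool(deltas=[{"x": 5, "y": -4, "z": 0, "rx": 0, "ry": 0, "rz": 0, "gripper": -1}, {"x": 10, "y": -8, "z": 0, "rx": 0, "ry": 0, "rz": 0, "gripper": -1}, {"x": 14, "y": -12, "z": 0, "rx": 0, "ry": 0, "rz": 0, "gripper": -1}, {"x": 18, "y": -17, "z": 0, "rx": 0, "ry": 0, "rz": 0, "gripper": -1}, {"x": 22, "y": -23, "z": 0, "rx": 0, "ry": 0, "rz": 0, "gripper": -1}, {"x": 25, "y": -29, "z": 0, "rx": 0, "ry": 0, "rz": 0, "gripper": -1}, {"x": 28, "y": -35, "z": 0, "rx": 0, "ry": 0, "rz": 0, "gripper": -1}, {"x": 31, "y": -41, "z": 0, "rx": 0, "ry": 0, "rz": 0, "gripper": -1}, {"x": 33, "y": -47, "z": 0, "rx": 0, "ry": 0, "rz": 0, "gripper": -1}, {"x": 35, "y": -54, "z": 0, "rx": 0, "ry": 0, "rz": 0, "gripper": -1}])

```text
clock: 7.3
eef_pos: [691.5, -25.5, 34.3]
tcp_rot: [3.141, 0.0, 2.721]
contact_force: [-2.0, 1.3, 0.6]
opening: -0.001
grasp_force: 0.9
```

servo_tool(deltas=[{"x": 1, "y": -5, "z": 0, "rx": 0, "ry": 0, "rz": 0, "gripper": -1}, {"x": 2, "y": -9, "z": 0, "rx": 0, "ry": 0, "rz": 0, "gripper": -1}, {"x": 2, "y": -12, "z": 0, "rx": 0, "ry": 0, "rz": 0, "gripper": -1}, {"x": 2, "y": -14, "z": 0, "rx": 0, "ry": 0, "rz": 0, "gripper": -1}, {"x": 2, "y": -14, "z": 0, "rx": 0, "ry": 0, "rz": 0, "gripper": -1}])

```text
clock: 7.8
eef_pos: [693.3, -39.4, 34.3]
tcp_rot: [-3.142, 0.0, 2.721]
contact_force: [-0.1, 0.2, 0.5]
opening: -0.003
grasp_force: 0.2
```

```bash
python3 - <<'E'
from h import *
s=r.sense();print(s['clock'],s['eef_pos'],s['contact_force'])
a=r.grab_frame("top")[150:350,220:450]
cv2.imwrite("pics/t3.png",cv2.resize(a,None,fx=3,fy=3,interpolation=cv2.INTER_CUBIC))
E
```

```text
7.8 [693.3352144  -39.35168379  34.30753586] [-0.14087661  0.1658885   0.47102021]
```

View pics/t3.png

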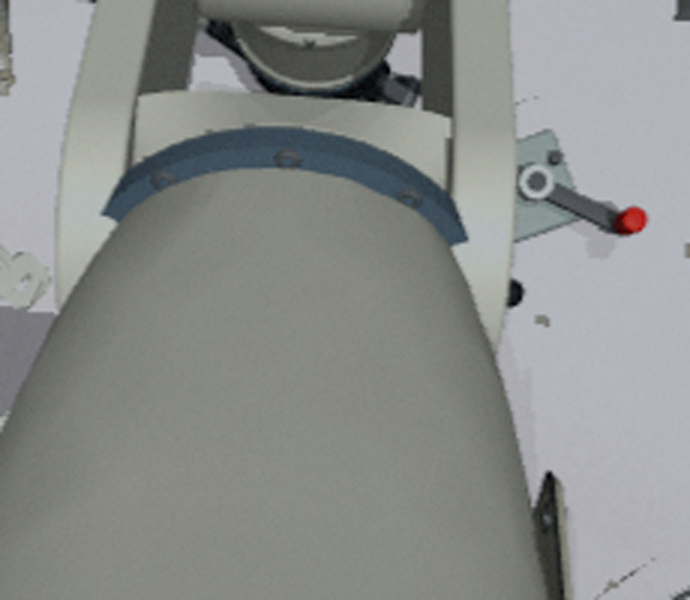

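The top view is blocked by the arm; only the knob (632,220) and one ball (515,293) show. I'll use the scene camera.

```bash
python3 - <<'E'
from h import *
a=r.grab_frame("scene");cv2.imwrite("pics/s3full.png",a);a=a[195:315,235:425]
cv2.imwrite("pics/s3.png",cv2.resize(a,None,fx=4,fy=4,interpolation=cv2.INTER_CUBIC))
E
```

```text
(no output)
```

View pics/s3.png

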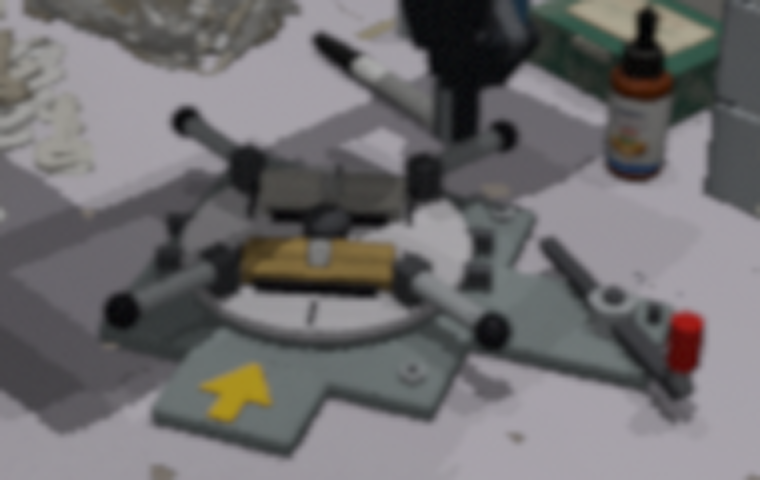

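Scene view: brass faces the camera, its mark at (312,313) still right of the arrow (258,363). Balls are at (186,121), (503,137), (492,331) and (122,311).

```bash
cat >> h.py <<'E'
O=np.array([589.2,-41.3])
def rep(name,pts,off,sc,cam="scene"):
    for (u,v,z,base) in pts:
        w=ray(cam,(off[0]+(u+.5)/sc-.5,off[1]+(v+.5)/sc-.5),z)[:2]-O
        a=np.degrees(np.arctan2(w[1],w[0]));print(name,"r %.1f ang %.1f -> %.1f"%(np.hypot(*w),a,(a-base+180)%360-180))
E
python3 - <<'E'
from h import *
rep("ball->brass dir",[(186,121,40,-135),(503,137,40,135),(492,331,40,45),(122,311,40,-45)],(235,195),4)
rep("mark",[(312,313,26,0)],(235,195),4)
rep("foot(brass target)",[(258,363,12,0),(222,418,12,0),(155,412,12,-14.93),(290,449,12,14.93),(433,412,12,45),(613,297,24,90)],(235,195),4)
E
```

```text
ball->brass dir r 117.7 ang 81.6 -> -143.4
ball->brass dir r 116.7 ang -10.3 -> -145.3
ball->brass dir r 120.4 ang -99.9 -> -144.9
ball->brass dir r 120.6 ang 172.0 -> -143.0
mark r 61.9 ang -144.1 -> -144.1
foot(brass target) r 86.7 ang -159.3 -> -159.3
foot(brass target) r 128.0 ang -159.0 -> -159.0
foot(brass target) r 137.8 ang -171.5 -> -156.5
foot(brass target) r 141.3 ang -144.3 -> -159.2
foot(brass target) r 126.0 ang -115.8 -> -160.8
foot(brass target) r 143.9 ang -67.7 -> -157.7
```

servo_tool(deltas=[{"x": 0, "y": -4, "z": 0, "rx": 0, "ry": 0, "rz": 0, "gripper": -1}, {"x": 0, "y": -8, "z": 0, "rx": 0, "ry": 0, "rz": 0, "gripper": -1}, {"x": -1, "y": -12, "z": 0, "rx": 0, "ry": 0, "rz": 0, "gripper": -1}, {"x": -1, "y": -15, "z": 0, "rx": 0, "ry": 0, "rz": 0, "gripper": -1}, {"x": -1, "y": -18, "z": 0, "rx": 0, "ry": 0, "rz": 0, "gripper": -1}, {"x": -2, "y": -20, "z": 0, "rx": 0, "ry": 0, "rz": 0, "gripper": -1}, {"x": -2, "y": -21, "z": 0, "rx": 0, "ry": 0, "rz": 0, "gripper": -1}, {"x": -2, "y": -21, "z": 0, "rx": 0, "ry": 0, "rz": 0, "gripper": -1}])

```text
clock: 8.7
eef_pos: [691.3, -60.3, 34.3]
tcp_rot: [-3.142, 0.0, 2.721]
contact_force: [0.8, -0.9, -0.1]
opening: 0.001
grasp_force: 0.2
```

```bash
python3 - <<'E'
from h import *
s=r.sense();print(s['clock'],s['eef_pos'],s['contact_force'])
a=r.grab_frame("scene");cv2.imwrite("pics/s4full.png",a)
def blobs(img):
    # dark ball centres in scene: search near expected circle
    p=r.camera_params("scene");g=cv2.GaussianBlur(cv2.resize(img,None,fx=4,fy=4,interpolation=cv2.INTER_CUBIC),(0,0),3).max(2).astype(float)
    out=[]
    best=[]
    for b in np.arange(-175,-135,.5):
        sc=0
        for k in(-135,135,45,-45):
            t=np.radians(b+k);q=proj(p,[O[0]+119*np.cos(t),O[1]+119*np.sin(t),40])*4+1.5
            m=np.zeros(g.shape,np.uint8);cv2.circle(m,(int(round(q[0])),int(round(q[1]))),15,1,-1);v=g[m>0].mean()
            sc+=v
        best.append((sc,b))
    return sorted(best)[:4]
print("prev",blobs(cv2.imread("pics/s3full.png")));print("now",blobs(a))
E
```

```text
8.7 [691.33622405 -60.32597117  34.34034231] [ 0.8246441  -0.87441598 -0.13532644]
prev [(np.float64(165.53737658674186), np.float64(-144.0)), (np.float64(165.9210155148096), np.float64(-144.5)), (np.float64(169.74330042313116), np.float64(-143.5)), (np.float64(175.12693935119887), np.float64(-145.0))]
now [(np.float64(185.51622002820875), np.float64(-155.0)), (np.float64(188.0691114245416), np.float64(-155.5)), (np.float64(190.14950634696754), np.float64(-154.5)), (np.float64(191.79125528913963), np.float64(-156.0))]
```

servo_tool(deltas=[{"x": 0, "y": -2, "z": 0, "rx": 0, "ry": 0, "rz": 0, "gripper": -1}, {"x": -1, "y": -4, "z": 0, "rx": 0, "ry": 0, "rz": 0, "gripper": -1}, {"x": -1, "y": -5, "z": 0, "rx": 0, "ry": 0, "rz": 0, "gripper": -1}, {"x": -1, "y": -6, "z": 0, "rx": 0, "ry": 0, "rz": 0, "gripper": -1}, {"x": -1, "y": -6, "z": 0, "rx": 0, "ry": 0, "rz": 0, "gripper": -1}])

```text
clock: 9.25
eef_pos: [690.2, -66.2, 34.2]
tcp_rot: [-3.141, -0.0, 2.721]
contact_force: [0.2, 0.1, 0.7]
opening: 0.003
grasp_force: 0.3
```

servo_tool(deltas=[{"x": 4, "y": 12, "z": 0, "rx": 0, "ry": 0, "rz": 0, "gripper": -1}, {"x": 4, "y": 12, "z": 20, "rx": 0, "ry": 0, "rz": 0, "gripper": -1}, {"x": 4, "y": 12, "z": 60, "rx": 0, "ry": 0, "rz": 0, "gripper": -1}, {"x": 4, "y": 45, "z": 90, "rx": 0, "ry": 0, "rz": 0, "gripper": -1}, {"x": 0, "y": 92, "z": 100, "rx": 0, "ry": 0, "rz": 0, "gripper": -1}, {"x": 0, "y": 140, "z": 100, "rx": 0, "ry": 0, "rz": 0, "gripper": -1}, {"x": 0, "y": 188, "z": 100, "rx": 0, "ry": 0, "rz": 0, "gripper": -1}, {"x": -20, "y": 230, "z": 100, "rx": 0, "ry": 0, "rz": 0, "gripper": -1}, {"x": -50, "y": 265, "z": 100, "rx": 0, "ry": 0, "rz": 0, "gripper": -1}, {"x": -80, "y": 300, "z": 100, "rx": 0, "ry": 0, "rz": 0, "gripper": -1}])

```text
clock: 10.25
eef_pos: [609.2, 236.3, 134.2]
tcp_rot: [3.141, 0.0, 2.721]
contact_force: [-0.2, -0.5, 0.1]
opening: -0.0
grasp_force: 0.0
```

```bash
python3 - <<'E'
from h import *
s=r.sense();print(s['clock'],s['eef_pos'],s['contact_force'])
a=r.grab_frame("top");cv2.imwrite("pics/t5full.png",a);a=a[160:340,220:450]
cv2.imwrite("pics/t5.png",cv2.resize(a,None,fx=3.2,fy=3.2,interpolation=cv2.INTER_CUBIC))
E
```

```text
10.25 [609.17402151 236.27633266 134.15406308] [-0.22761564 -0.53554409  0.0575111 ]
```

View pics/t5.png

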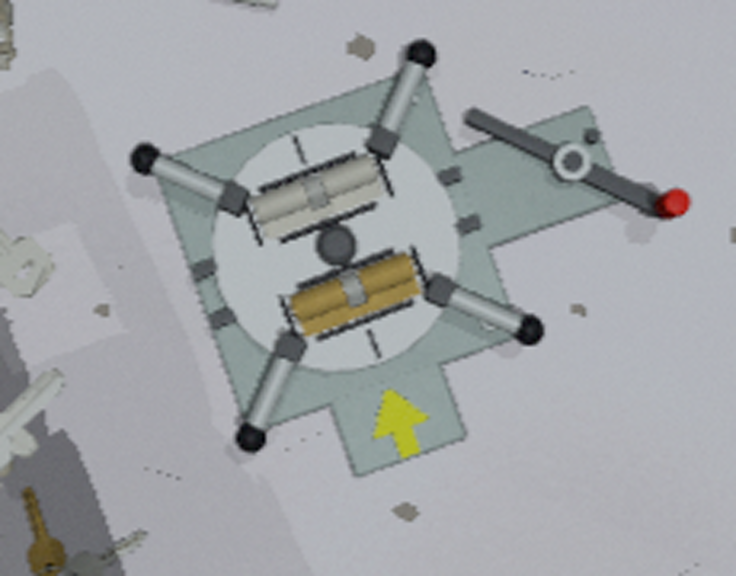

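Clear view now: balls at (145,158), (421,53), (530,330) and (250,437), brass mark at (375,343), arrow (390,390)→(407,455). It is nearly in line; I'll measure the exact remainder.

```bash
python3 - <<'E'
from h import *
p=r.camera_params("top");a=cv2.imread("pics/t5full.png");g=cv2.cvtColor(a,cv2.COLOR_BGR2GRAY).astype(np.float32)
# balls: dark centroid
B=[]
for u,v in((145,158),(421,53),(530,330),(250,437)):
    u=220+(u+.5)/3.2-.5;v=160+(v+.5)/3.2-.5
    for _ in range(4):
        yy,xx=np.mgrid[0:480,0:640];w=(np.hypot(xx-u,yy-v)<6)*np.clip(75-g,0,60);u,v=(w*xx).sum()/w.sum(),(w*yy).sum()/w.sum()
    B.append(ray(p,(u,v),40)[:2])
B=np.array(B);o=B.mean(0);d=B-o;print("axis",o,np.hypot(*d.T).round(1))
an=np.degrees(np.arctan2(d[:,1],d[:,0]));tt=[(x-k+180)%360-180 for x,k in zip(an,(-135,135,45,-45))];print("brass",np.round(tt,2),np.mean(tt))
# arrow: yellow centroid & principal axis
h=cv2.cvtColor(a,cv2.COLOR_BGR2HSV);m=cv2.inRange(h,(24,150,120),(36,255,255));m[:, :320]=0;m[:270]=0;ys,xs=np.nonzero(m);print("n",len(xs))
W=np.array([ray(p,(x,y),12)[:2] for x,y in zip(xs,ys)]);c=W.mean(0)-o;print("arrow dir",np.degrees(np.arctan2(c[1],c[0])),np.hypot(*c))
# foot pose fit: project model edges, maximise gradient along tongue + plate side edges on the first picture
g0=cv2.GaussianBlur(cv2.cvtColor(cv2.imread("pics/top0.png"),cv2.COLOR_BGR2GRAY).astype(np.float32),(0,0),1)
from scipy.ndimage import map_coordinates
from scipy.optimize import minimize
segs=[((-85,-85),(85,85),None)]
S=[(np.array(A,float),np.array(Bb,float)) for A,Bb in(((-85,-85),(-85,-45)),((-85,45),(-85,85)),((-85,85),(85,85)),((85,85),(85,-85)),((-85,-85),(-45,-85)))]
def sc(q):
    t=0;R2=np.array([[np.cos(q[2]),-np.sin(q[2])],[np.sin(q[2]),np.cos(q[2])]])
    for A,Bb in S:
        n=(Bb-A)[::-1]*[1,-1];n=n/np.linalg.norm(n);n*=np.sign(n@((A+Bb)/2))
        for k in np.linspace(.1,.9,25):
            P=A+(Bb-A)*k
            q1,q2=[proj(p,[*(R2@(P+s*n)+q[:2]),12])[::-1] for s in(2.,-2.)]
            t+=map_coordinates(g0,np.array([q1,q2]).T,order=1)@[1,-1]
    return -t
for y0 in(.345,.365,.38):
    f=minimize(sc,[*O,y0],method="Nelder-Mead",options=dict(initial_simplex=[[O[0]+i,O[1]+j,y0+k] for i,j,k in((0,0,0),(3,0,0),(0,3,0),(0,0,.03))]));print("foot",f.x[:2],np.degrees(f.x[2]),"brass target",np.degrees(f.x[2])-180,f.fun)
E
```

```text
axis [589.07837928 -40.8673172 ] [120.2 119.9 120.  119.9]
brass [-158.43 -158.28 -158.43 -158.21] -158.33517990589132
n 164
arrow dir -159.3943558105116 108.2155860159356
foot [588.14297641 -40.78438987] 21.055619724200508 brass target -158.9443802757995 -2489.0747451782227
foot [588.14305846 -40.78282217] 21.055579894654592 brass target -158.94442010534542 -2489.075508117676
foot [588.14294328 -40.78297148] 21.055604659240306 brass target -158.94439534075968 -2489.075698852539
```

Brass stands at −158.3° and the target is −159.0 to −159.4° (plate fit and arrow), so it is square to within 1°. The lever measures about 0.24 rad, with the knob at (615,−230), pivot (641,−176) and knob home at (662,−232). I'll leave the disc and go to the knob's turntable-facing side.

servo_tool(deltas=[{"x": -2, "y": -45, "z": 0, "rx": 0, "ry": 0, "rz": 0, "gripper": -1}, {"x": -4, "y": -92, "z": 0, "rx": 0, "ry": 0, "rz": 0, "gripper": -1}, {"x": -6, "y": -140, "z": 0, "rx": 0, "ry": 0, "rz": 0, "gripper": -1}, {"x": -9, "y": -188, "z": 0, "rx": 0, "ry": 0, "rz": 0, "gripper": -1}, {"x": -11, "y": -236, "z": 0, "rx": 0, "ry": 0, "rz": 0, "gripper": -1}, {"x": -14, "y": -284, "z": 0, "rx": 0, "ry": 0, "rz": 0, "gripper": -1}, {"x": -17, "y": -332, "z": 0, "rx": 0, "ry": 0, "rz": 0, "gripper": -1}, {"x": -20, "y": -380, "z": 0, "rx": 0, "ry": 0, "rz": 0, "gripper": -1}, {"x": -22, "y": -425, "z": 0, "rx": 0, "ry": 0, "rz": 0, "gripper": -1}, {"x": -22, "y": -446, "z": 0, "rx": 0, "ry": 0, "rz": 0, "gripper": -1}])

```text
clock: 11.3
eef_pos: [588.3, -215.5, 134.5]
tcp_rot: [-3.141, 0.001, 2.719]
contact_force: [0.4, 0.7, 0.7]
opening: -0.006
grasp_force: 0.0
```

servo_tool(deltas=[{"x": 0, "y": 0, "z": 0, "rx": 0, "ry": 0, "rz": 0, "gripper": -1}, {"x": 0, "y": 0, "z": -15, "rx": 0, "ry": 0, "rz": 0, "gripper": -1}, {"x": 0, "y": 0, "z": -35, "rx": 0, "ry": 0, "rz": 0, "gripper": -1}, {"x": 0, "y": 0, "z": -50, "rx": 0, "ry": 0, "rz": 0, "gripper": -1}, {"x": 0, "y": 0, "z": -55, "rx": 0, "ry": 0, "rz": 0, "gripper": -1}, {"x": 0, "y": 0, "z": -55, "rx": 0, "ry": 0, "rz": 0, "gripper": -1}])

```text
clock: 11.9
eef_pos: [587.7, -211.0, 78.0]
tcp_rot: [-3.141, -0.002, 2.722]
contact_force: [0.5, 0.3, -0.5]
opening: 0.002
grasp_force: 0.0
```

```bash
python3 - <<'E'
from h import *
s=r.sense();print(s['clock'],s['eef_pos'],s['tcp_rot'],s['contact_force'])
a=r.grab_frame("scene")
p=r.camera_params("scene");print(proj(p,s['eef_pos']),proj(p,[615,-230,58]))
a=a[190:330,250:450]
cv2.imwrite("pics/s6.png",cv2.resize(a,None,fx=4,fy=4,interpolation=cv2.INTER_CUBIC))
pv=np.array([640.7,-176.5])
for f in(-130,-120,-115,-110,-105,-100,-95,-90,-85,-80,-75,-69.1):
    u=np.array([np.cos(np.radians(f)),np.sin(np.radians(f))]);t=np.array([-u[1],u[0]]);P=pv+60*u-19*t;print(f,(P-s['eef_pos'][:2]).round(1),round(np.radians(f+114.3),3))
E
```

```text
11.9 [ 587.72711539 -210.95751208   78.01079486] [-3.14145414e+00 -2.22002434e-03  2.72187269e+00] [ 0.46388104  0.3223695  -0.49219603]
[389.07623411 266.41601556] [406.29725199 273.02339097]
-130 [-0.1  0.7] -0.274
-120 [ 6.5 -8. ] -0.099
-115 [ 10.4 -11.9] -0.012
-110 [ 14.6 -15.4] 0.075
-105 [ 19.1 -18.6] 0.162
-100 [ 23.8 -21.3] 0.25
-95 [ 28.8 -23.7] 0.337
-90 [ 34.  -25.5] 0.424
-85 [ 39.3 -27. ] 0.511
-80 [ 44.7 -27.9] 0.599
-75 [ 50.1 -28.4] 0.686
-69.1 [ 56.6 -28.4] 0.789
```

View pics/s6.png

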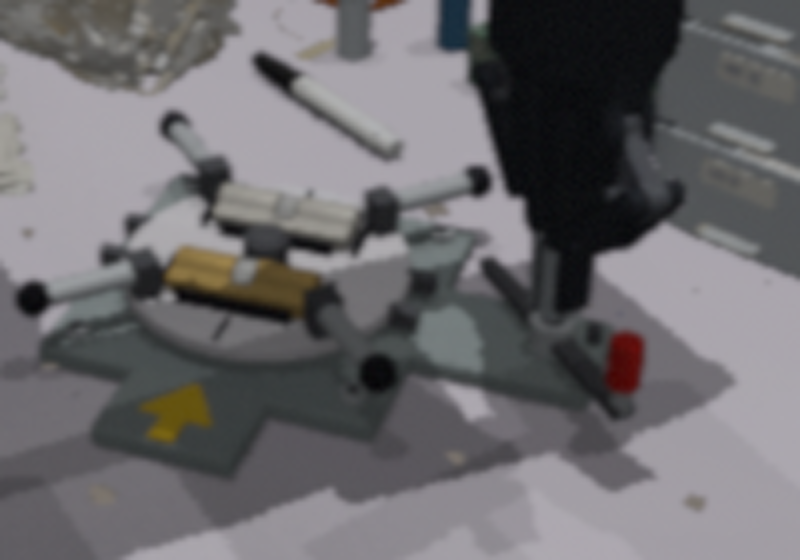

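The finger (about 555,305) hangs left of the red knob (626,362), clear of it. The brass mark points at the arrow. Next: descend 40 mm and push round the pivot, turning the tool with it.

servo_tool(deltas=[{"x": 0, "y": 0, "z": -20, "rx": 0, "ry": 0, "rz": 0, "gripper": -1}, {"x": 0, "y": 0, "z": -40, "rx": 0, "ry": 0, "rz": 0, "gripper": -1}, {"x": 0, "y": 0, "z": -40, "rx": 0, "ry": 0, "rz": 0, "gripper": -1}, {"x": 3, "y": -4, "z": -40, "rx": 0, "ry": 0, "rz": 0, "gripper": -1}, {"x": 6, "y": -8, "z": -40, "rx": 0, "ry": 0, "rz": 0, "gripper": -1}, {"x": 10, "y": -12, "z": -40, "rx": 0, "ry": 0, "rz": 0, "gripper": -1}, {"x": 15, "y": -15, "z": -40, "rx": 0, "ry": 0, "rz": 0.08, "gripper": -1}, {"x": 19, "y": -19, "z": -40, "rx": 0, "ry": 0, "rz": 0.16, "gripper": -1}, {"x": 24, "y": -21, "z": -40, "rx": 0, "ry": 0, "rz": 0.25, "gripper": -1}, {"x": 24, "y": -21, "z": -40, "rx": 0, "ry": 0, "rz": 0.25, "gripper": -1}])

```text
clock: 12.95
eef_pos: [613.3, -233.9, 40.0]
tcp_rot: [-3.141, 0.002, 2.972]
contact_force: [0.0, -0.6, -0.5]
opening: 0.003
grasp_force: 0.0
```

servo_tool(deltas=[{"x": 5, "y": -2, "z": 0, "rx": 0, "ry": 0, "rz": 0.09, "gripper": -1}, {"x": 10, "y": -4, "z": 0, "rx": 0, "ry": 0, "rz": 0.17, "gripper": -1}, {"x": 15, "y": -5, "z": 0, "rx": 0, "ry": 0, "rz": 0.26, "gripper": -1}, {"x": 18, "y": -6, "z": 0, "rx": 0, "ry": 0, "rz": 0.3, "gripper": -1}, {"x": 21, "y": -6, "z": 0, "rx": 0, "ry": 0, "rz": 0.35, "gripper": -1}])

```text
clock: 13.45
eef_pos: [633.3, -239.4, 39.7]
tcp_rot: [-3.141, -0.0, -2.964]
contact_force: [-1.7, -1.6, 0.4]
opening: 0.0
grasp_force: 0.8
```

```bash
python3 - <<'E'
from h import *
s=r.sense();print(s['clock'],s['eef_pos'],s['tcp_rot'],s['contact_force'],s['wrist_torque'])
for c in("scene","top"):
    a=r.grab_frame(c);h=cv2.cvtColor(a,cv2.COLOR_BGR2HSV);m=cv2.inRange(h,(0,150,90),(8,255,255))|cv2.inRange(h,(172,150,90),(180,255,255))
    n,l,st,ce=cv2.connectedComponentsWithStats(m)
    for i in range(1,n):
        if st[i,4]>15 and 150<ce[i][1]<350 and ce[i][0]>300: print(c,ce[i],st[i],"knob",ray(c,ce[i],45 if c=="scene" else 56)[:2])
E
```

```text
13.45 [ 633.30803049 -239.43543118   39.67299412] [-3.14132009e+00 -4.46649115e-05 -2.96360943e+00] [-1.68718739 -1.64809698  0.38238312] [-0.18259931  0.18594183  0.01022083]
```

servo_tool(deltas=[{"x": 2, "y": 0, "z": 0, "rx": 0, "ry": 0, "rz": 0.04, "gripper": -1}, {"x": 4, "y": 0, "z": 0, "rx": 0, "ry": 0, "rz": 0.07, "gripper": -1}, {"x": 6, "y": 0, "z": 0, "rx": 0, "ry": 0, "rz": 0.1, "gripper": -1}, {"x": 8, "y": 0, "z": 0, "rx": 0, "ry": 0, "rz": 0.13, "gripper": -1}, {"x": 10, "y": 0, "z": 0, "rx": 0, "ry": 0, "rz": 0.16, "gripper": -1}, {"x": 11, "y": 0, "z": 0, "rx": 0, "ry": 0, "rz": 0.18, "gripper": -1}])

```text
clock: 14.15
eef_pos: [643.0, -239.4, 39.3]
tcp_rot: [3.141, -0.003, -2.78]
contact_force: [-10.3, -3.1, 6.0]
opening: 0.002
grasp_force: 5.3
```

servo_tool(deltas=[{"x": -6, "y": -2, "z": 0, "rx": 0, "ry": 0, "rz": 0, "gripper": -1}, {"x": -18, "y": -5, "z": 0, "rx": 0, "ry": 0, "rz": 0, "gripper": -1}, {"x": -20, "y": -6, "z": 25, "rx": 0, "ry": 0, "rz": 0, "gripper": -1}, {"x": -20, "y": -6, "z": 65, "rx": 0, "ry": 0, "rz": 0, "gripper": -1}, {"x": -20, "y": -6, "z": 110, "rx": 0, "ry": 0, "rz": 0, "gripper": -1}, {"x": -60, "y": -26, "z": 120, "rx": 0, "ry": 0, "rz": 0, "gripper": -1}, {"x": -105, "y": -46, "z": 120, "rx": 0, "ry": 0, "rz": 0, "gripper": -1}, {"x": -150, "y": -66, "z": 120, "rx": 0, "ry": 0, "rz": 0, "gripper": -1}, {"x": -190, "y": -90, "z": 120, "rx": 0, "ry": 0, "rz": 0, "gripper": -1}, {"x": -190, "y": -90, "z": 120, "rx": 0, "ry": 0, "rz": 0, "gripper": -1}])

```text
clock: 15.15
eef_pos: [449.2, -330.5, 159.2]
tcp_rot: [3.141, -0.002, -2.786]
contact_force: [0.7, 1.4, 0.7]
opening: -0.0
grasp_force: 0.0
```

```bash
python3 - <<'E'
from h import *
s=r.sense();print(s['clock'],s['eef_pos'],s['contact_force'])
a=r.grab_frame("top");cv2.imwrite("pics/t7full.png",a);a=a[160:340,220:450]
cv2.imwrite("pics/t7.png",cv2.resize(a,None,fx=3.2,fy=3.2,interpolation=cv2.INTER_CUBIC))
p=r.camera_params("top")
for n,P in(("knob home",[662.1,-232.5,58]),("pivot",[640.7,-176.5,28])): print(n,(proj(p,P)-[220,160])*3.2+1.1)
E
```

```text
15.15 [ 449.15381545 -330.50495873  159.15119888] [0.71668024 1.35354396 0.65762861]
knob home [680.40089029 116.3852586 ]
pivot [571.95924731 160.27101157]
```

View pics/t7.png

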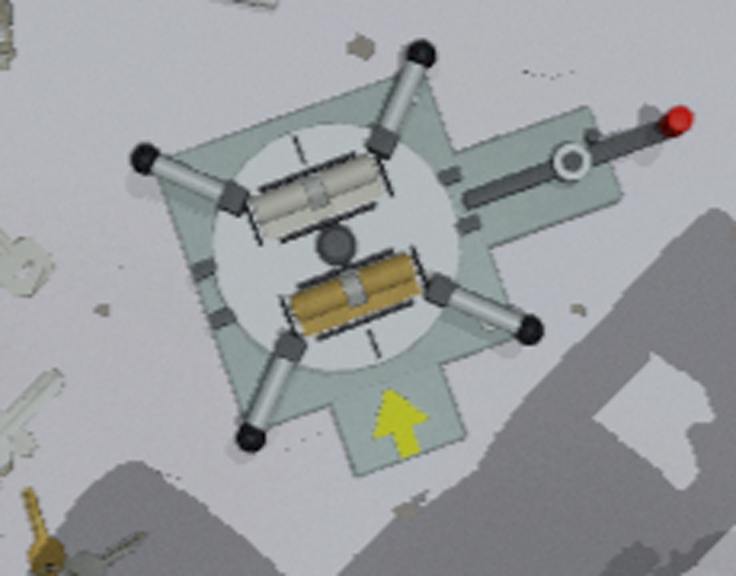

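The lever lies against its stop peg (592,135), its nose (467,200) pointing at the axis between the two rim blocks, and the knob is at (679,119). The disc has not moved. One numeric check of the lever angle before handing in.

```bash
python3 - <<'E'
from h import *
a=cv2.imread("pics/t7full.png").astype(int);b=cv2.imread("pics/top0.png").astype(int)
pv=np.array([640.7,-176.5])
for n,i in(("start",b),("now",a)):
    m=((i[...,2]>150)&(i[...,1]<70)&(i[...,0]<70)).astype(np.uint8);m[:150]=0;m[260:]=0;m[:,:400]=0
    ys,xs=np.nonzero(m);w=ray("top",(xs.mean(),ys.mean()),56)[:2];d=w-pv
    print(n,len(xs),w,np.hypot(*d),"joint",np.arctan2(d[1],d[0])+np.radians(150-20.9))
E
```

```text
start 40 [ 614.33287774 -231.27794724] 60.79349176312094 joint 0.2338107325021408
now 45 [ 661.19407918 -232.68894147] 59.809735203382196 joint 1.032164815165663
```

```bash
python3 -c "
from rig import r
print(r.sign_off())"
```

```text
the job is handed in; nothing more can be done
None
```

I handed the job in. The brass cylinder measured within about 1° of the yellow arrow. I then pushed the stop lever to its stop: it resisted at about 10 N, and the last picture measured 1.03 of 1.05 rad, within measurement error. I grasped nothing, and the arm was clear of the turntable and lever at about 15 s on the clock; I don't have the judging result.

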